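# Release the safety catch and open the blue test box

### The job

Open the door of the blue cable-test box on the bench: reach down through the gap behind the top of its door, press the orange safety catch down and, keeping it pressed, pull the door towards you until it is off the catch, then swing it well open, past 45 degrees, and let go. Leave the grey box on its catch.

Things in the scene. Friction and masses are not known exactly. Their poses are not given: they have to be found in the camera images.
- blue_pad (a point): Centre of the top face of the orange catch pad behind the door of the BLUE test box: a flat level plate 55 (x) by 46 (y) by 6 mm (z), 25 mm below the door's top, free from above through the gap behind the door. Axes turn with the door: x from the door's front to its back, y towards its hinge, z up. Back of the door 29.5 mm away along -x, free edge 40 mm along -y, hinge axis at x -41.5, y +160 mm.
- blue_hinge (a point): Top end of the blue door's upright hinge axis, on its front face, 240 mm above the bench; axes as for the pad. Door 12 mm thick, 200 wide, no handle: pull it from behind or pinch its top edge. Box 200 mm deep. Over the pad the roof has a notch 64 mm wide; 50 mm or more lie free between door and notch edge. On the roof, over 60 mm behind the pad: carrying handle 25 mm high, solder reel 36 mm.
- blue_catch (a joint): How far the blue box's catch is pressed, m: 0 = up, 0.018 = fully down; it springs back up by itself (3 N to start it, 7 N fully down). Its hook clears the keeper when pressed 0.008 or more; 0.011 to 0.016 is a good depth.
- blue_door (a joint): Angle of the blue box's door, rad: 0 = shut, growing as its free edge swings towards the robot (clockwise seen from above, hinge at the robot's left), up to 1.75. At the start it stands ajar, at most 0.21, where the catch holds it; with the catch down it is off the keeper beyond about 0.38. It moves with about 1 N at the pad and stays where it is left.
- grey_door (a joint): Angle of the door of the GREY test box beside it, rad, same build with the same orange pad; it is ajar on its catch and must stay so (below 0.3).

How it is judged:
On the way, in this order (a step that is already met when the one before it is completed fails the run):
1. the catch of the blue box is pressed down while its door is still on the catch (value of joint blue_catch above 0.007 m and value of joint blue_door below 0.3 rad), for 0.1 s.
2. the blue door is swung well open (past about 45 degrees) (value of joint blue_door above 0.75 rad), for 0.1 s.
At the end, for the whole second after the job is handed in: The blue box's door stands still, open by more than 0.75 rad (43 degrees), its catch let go and sprung back up (within 3 mm), and the grey box's door is still on its catch (less than 0.3 rad open) (value of joint blue_door above 0.75 rad and velocity of joint blue_door between -0.05 and 0.05 rad/s and value of joint blue_catch below 0.003 m and value of joint grey_door below 0.3 rad); the robot touches nothing.
It fails at once if the grey box's door is taken off its catch (value of joint grey_door above 0.3 rad).
It also fails if it takes over 38 s, if anything falls off the work surface, if the arm or the gripper's body presses on something with over 40 N, if the wrist force passes 120 N, or if a joint passes its speed limit or range.

### The arm

A 6-joint arm with a two-finger parallel gripper is mounted at the origin on the work surface. World frame = base frame: x ahead of the robot, y to its left, z up, the work surface at z = 0. Lengths are in m, angles in rad, forces in N, time in s.
With the tool pointing down it reaches from about 0.375 to 0.9 m from the base axis. Payload 3.1 kg.
Tool frame: the origin (TCP) lies on the centre line of the jaws, within the pads' length; the fingertips stand 14 mm ahead of it and the grasp point (between the pads) lies 5 mm behind it; y points along the fingers, z is the direction in which the jaws open and shut, and the axes are right-handed (so a half turn about y gives the same grasp; the last joint's range is limited). The gripper opens to 87 mm and grips with 3 to 60 N. Pads are 19 mm wide; open, the fingers measure 117 mm over their backs; the gripper's body (75 mm by 190 mm) begins 51 mm behind the grasp point.
Start: joints at [0.964, 0.527, 1.433, -0, 1.181, -0.178], TCP at [0.26, 0.568, 0.237] pointing down, gripper open.
Joint ranges: [-3.08, 3.08], [-0.75, 2.2], [0.22, 2.44], [-1.43, 4.57], [0, 2.65], [-2.85, 2.85]. Speed limits (rad/s): [2.79, 2.79, 3.14, 3.14, 3.14, 3.14].

### API

Orientations are given as a unit quaternion [x, y, z, w].
In Python, from rig import robot, vision gives the robot as it stands.
- The arm moves only by the shell command python3 -m crank 'ROWS' [FORCE]. ROWS is JSON, a list of rows, each a list of 7 numbers: the shift along the tool's x, y, z as a fraction of full scale, then the turn, a rotation vector about the tool's x, y, z as a fraction of full scale, then the gripper command: -1 is shut, 1 is fully open, values between are in proportion. In form: [[x, y, z, wx, wy, wz, grip], ...]. A call has 1 to 10 rows; each row is the pose to reach, as a shift and turn from the pose commanded when the call began, along the tool's axes at that moment, turning the shorter way round; what a row does not reach only later rows make up. Full scale, the value 1, is 50 cm for a shift and pi rad for a turn. A row lasts 1/8 s, in which the tool goes at most 62.5 mm and 10.7 degrees, less where a joint would pass 70% of its speed; a pose out of reach is approached as far as the arm can. A call with a number of a shift or a turn outside -1 to 1 is refused whole. A call with a gripper value outside its range is refused whole. The fingers move at their own pace and stop on an object; FORCE is the grip in N (left out, the last holds). Time passes only in rows, so rows that repeat a pose let the fingers close. It gives the time, the measured TCP pose, the force and the opening at its end, in the units of the state.
- robot.get_obs(): the state, without advancing time (a new reading comes with each control period).
- vision.camera(name): name is "side" or "top" or "wrist"; returns the picture (420x560x3 uint8, blue, green, red); there is no depth.
- vision.camera_info(name): a dict with "vfov" (degrees; the focal length in pixels is half the picture's height over the tangent of half this angle, whatever the lens; pixels are square), "cx", "cy" (the principal point, pixels), "k1" (the pictures are not rectified: a ray, as slopes to the right and down, at radius r is drawn at 1 + k1 r^2 times it, then the intrinsics apply), "world_from_camera" (4x4, takes a point from camera to world coordinates); the wrist camera has in their place "tool_from_camera" (4x4, takes a point from camera to tool coordinates, whose origin is the TCP and whose axes are the tool frame's). Camera axes: x right, y up, looking along -z (the intrinsics and any distortion apply to the point x, -y, -z); pixel columns grow to the right and rows downward; lengths in m; the calibration is good to about 2 mm. A picture is of the moment at which its call begins: read the wrist's pose just before it. camera_info takes no time and is no camera call.
- robot.hand_in(): hands the job in, once; it reports no verdict.
The state is a dict: "time": time; "q": joint angles; "joint_velocities": joint speeds; "joint_torque": joint torques, N m; "position": TCP position; "tool_rot": TCP orientation; "ft_force": force on the tool from outside, world axes, zero at the start; "moment": the same for the moment, N m; "grip_width": finger opening in m.
Only numpy, scipy, OpenCV 4.12 (cv2) and the standard library are available. Lean on these libraries where they do the work, as an engineer would, in place of code of your own. Each camera call takes 0.05 s, during which the arm holds its last target.

## Working session

There is one attempt and no reset: what is moved stays moved. The work goes in short steps, Python scripts to look and compute and a shell command to move; the robot and the scene stay as the last step left them, time stands still between calls to the robot, and variables do not carry over. Pictures are saved under pics/ and viewed, and the job is handed in when it is done.

```bash
mkdir -p pics; python3 - <<'E'
from rig import robot, vision
import cv2
for n in ("side","top","wrist"):
    o=robot.get_obs()
    im=vision.camera(n); cv2.imwrite(f"pics/{n}0.png",im)
    i=vision.camera_info(n); print(n,i)
print({k:o[k] for k in("time","position","tool_rot","q","grip_width","ft_force")})
E
```

```text
side {'vfov': 57.704736140596786, 'cx': 283.83128507633177, 'cy': 204.86125388867043, 'k1': -0.07037083597700469, 'world_from_camera': array([[-0.99524141,  0.06894815, -0.06885269,  0.54511717],
       [-0.0965907 , -0.60500327,  0.79034251,  0.68381562],
       [ 0.01283655,  0.79323212,  0.60878406,  0.63469079],
       [ 0.        ,  0.        ,  0.        ,  1.        ]])}
top {'vfov': 45.94940562473184, 'cx': 281.7402391590015, 'cy': 210.23902635563857, 'k1': -0.02099700970862673, 'world_from_camera': array([[-0.00439267,  0.99843382, -0.05577286,  0.53545703],
       [-0.99996898, -0.00402109,  0.00677285,  0.03887041],
       [ 0.00653797,  0.05580088,  0.99842051,  1.34571215],
       [ 0.        ,  0.        ,  0.        ,  1.        ]])}
wrist {'vfov': 66.1291290603709, 'cx': 278.43721120809244, 'cy': 213.45703298946697, 'k1': -0.035256514053725284, 'tool_from_camera': array([[ 5.47816868e-04, -9.53122812e-01, -3.02583221e-01,
        -8.44803257e-02],
       [-3.76037843e-04,  3.02583049e-01, -9.53122950e-01,
        -1.48991195e-01],
       [ 9.99999779e-01,  6.35919571e-04, -1.92650149e-04,
        -9.90974835e-04],
       [ 0.00000000e+00,  0.00000000e+00,  0.00000000e+00,
         1.00000000e+00]])}
{'time': 0.1, 'position': array([0.25946457, 0.56789248, 0.23567438]), 'tool_rot': array([ 0.69156077, -0.15072083,  0.15016466, -0.6902735 ]), 'q': array([ 9.63480661e-01,  5.28364845e-01,  1.43377492e+00,  3.19560163e-05,
        1.18143580e+00, -1.78533831e-01]), 'grip_width': 0.08745102581990842, 'ft_force': array([ 0.45321678, -0.45134733, -0.48012387])}
```

View pics/top0.png

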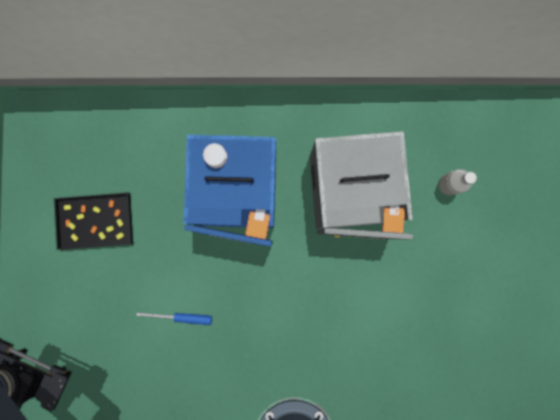

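View pics/side0.png

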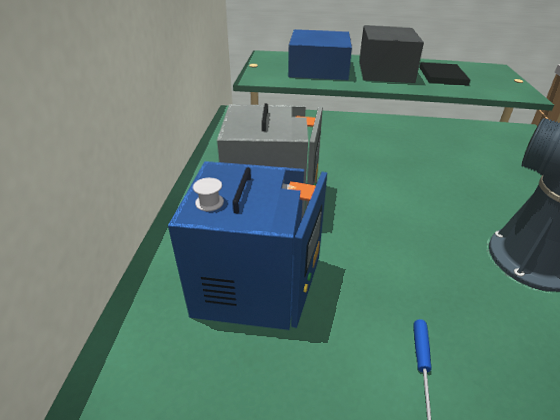

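View pics/wrist0.png

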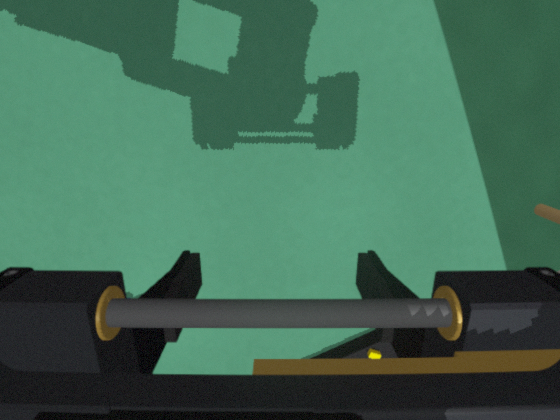

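The top view shows the blue box at about (187–275, 137–245): door edge from (187,228) to (271,243), pad at (258,225). The side view shows the pad at (302,190). Next I'll measure these.

```bash
cat > h.py <<'E'
import numpy as np, cv2
from rig import robot, vision
def ray(n,u,v):
    i=vision.camera_info(n); f=210/np.tan(np.radians(i["vfov"])/2)
    K=np.array([[f,0,i["cx"]],[0,f,i["cy"]],[0,0,1]])
    p=cv2.undistortPoints(np.array([[[u,v]]],float),K,np.array([i["k1"],0,0,0,0]))[0,0]
    T=i["world_from_camera"]
    return T[:3,3], T[:3,:3]@np.array([p[0],-p[1],-1])
def plane(n,u,v,z):
    o,d=ray(n,u,v); return o+d*(z-o[2])/d[2]
def cross(a,b):
    (o1,d1),(o2,d2)=a,b
    s=np.linalg.lstsq(np.c_[d1,-d2],o2-o1,rcond=None)[0]
    p,q=o1+d1*s[0],o2+d2*s[1]
    return (p+q)/2,np.linalg.norm(p-q)
E
python3 - <<'E'
from h import *
for n in("top","side"):
    im=cv2.imread(f"pics/{n}0.png"); hsv=cv2.cvtColor(im,cv2.COLOR_BGR2HSV)
    m=cv2.inRange(hsv,(5,150,120),(18,255,255))
    for c in cv2.findContours(m,0,2)[0]:
        if cv2.contourArea(c)>40:
            r=cv2.minAreaRect(c); M=cv2.moments(c)
            print(n,r,M["m10"]/M["m00"],M["m01"]/M["m00"],cv2.contourArea(c))
            print(" box z.215",[plane(n,*p,.215)[:2].round(4).tolist() for p in cv2.boxPoints(r)])
for p in [(187,227),(271,243),(326,231),(411,237)]: print(p,plane("top",*p,.24).round(4))
print(cross(ray("top",258,225.5),ray("side",302,190)))
a=cv2.imread("pics/top0.png")[125:255,175:290]; cv2.imwrite("pics/topcrop.png",cv2.resize(a,None,fx=4.5,fy=4.5,interpolation=2))
a=cv2.imread("pics/side0.png")[150:230,230:340]; cv2.imwrite("pics/sidecrop.png",cv2.resize(a,None,fx=7,fy=7,interpolation=2))
E
```

```text
side ((300.8846435546875, 190.07691955566406), (24.514516830444336, 15.100942611694336), 11.309932708740234) 303.9729514717581 189.33731105807476 209.5
 box z.215 [[0.5889, 0.1083], [0.5875, 0.0581], [0.5396, 0.0693], [0.5435, 0.1182]]
side ((310.5, 121.0), (8.0, 7.0), 90.0) 310.18518518518516 120.7074074074074 45.0
 box z.215 [[0.5689, -0.242], [0.5508, -0.2444], [0.5492, -0.1968], [0.5667, -0.1945]]
(187, 227) [0.5606 0.2429 0.24  ]
(271, 243) [0.5242 0.0556 0.24  ]
(326, 231) [ 0.5504 -0.0672  0.24  ]
(411, 237) [ 0.5361 -0.2574  0.24  ]
(array([0.56336863, 0.08560629, 0.21284511]), np.float64(0.0012930450718345527))
```

View pics/topcrop.png

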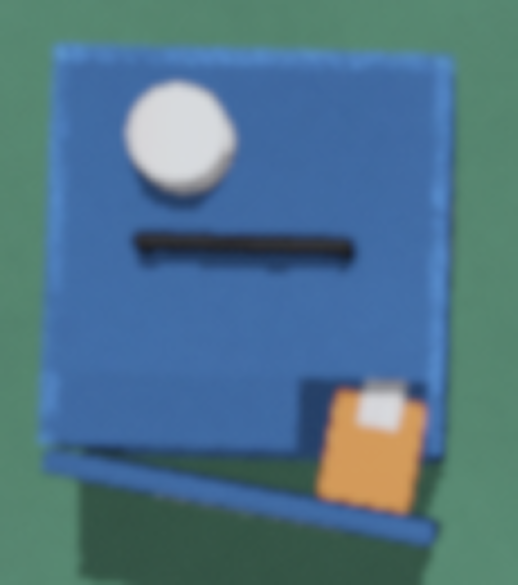

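View pics/sidecrop.png

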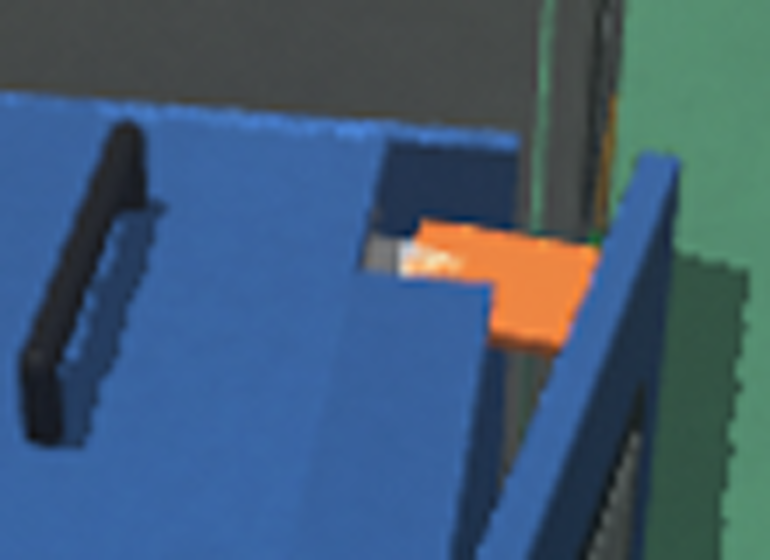

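Crop: pad corners at about (334,388), (427,402), (408,514), (317,497). The front edge of the door top runs (45,470)–(435,545). I'll cross-check pad, hinge and door angle against the given sizes.

```bash
cat >> h.py <<'E'
from scipy.spatial.transform import Rotation as R
E
python3 - <<'E'
from h import *
f=lambda x,y:((x+.5)/4.5-.5+175,(y+.5)/4.5-.5+125)
P=np.array([plane("top",*f(*c),.215) for c in [(334,388),(427,402),(408,514),(317,497)]])
print("pad",P.round(4).tolist(),P.mean(0).round(4),[np.linalg.norm(P[i]-P[i-1]).round(4) for i in range(4)])
H=plane("top",*f(43,471),.24);F=plane("top",*f(434,546),.24);Hb=plane("top",*f(48,450),.24);Fb=plane("top",*f(439,522),.24)
print("door",H,F,Hb,Fb,np.linalg.norm(H-F))
yd=(H-F)/np.linalg.norm(H-F); th=np.arctan2(yd[0],yd[1]); print("yaw",th)
xd=np.array([yd[1],-yd[0],0])
d=P.mean(0)-H; print("pad rel hinge",d@xd,d@yd,"exp .0415 -.160")
for a in[(3,0),(2,1)]:
  v=P[a[1]]-P[a[0]]; print("pad edge x yaw",np.arctan2(-v[1],v[0]))
# side: door top
g=lambda x,y:((x+.5)/7-.5+230,(y+.5)/7-.5+150)
print("free front side",plane("side",*g(680,157),.24),plane("side",*g(640,152),.24))
print("hinge reg",)
o=robot.get_obs(); print(R.from_quat(o["tool_rot"]).as_matrix().round(3))
# side pad front-near corner
print(plane("side",*g(600,247),.215),plane("side",*g(423,218),.215))
E
```

```text
pad [[0.5976, 0.1064, 0.215], [0.5903, 0.0592, 0.215], [0.5335, 0.069, 0.215], [0.5423, 0.1151, 0.215]] [0.5659 0.0874 0.215 ] [np.float64(0.0559), np.float64(0.0478), np.float64(0.0576), np.float64(0.0469)]
door [0.55557746 0.24914813 0.24      ] [0.51768868 0.05551201 0.24      ] [0.5659744  0.24673394 0.24      ] [0.52953376 0.05299815 0.24      ] 0.1973081476250186
yaw 0.19322865942392353
pad rel hinge 0.041194995496235745 -0.1567339273371712 exp .0415 -.160
pad edge x yaw 0.1552907679366053
pad edge x yaw 0.17091118854633627
free front side [0.51777875 0.05868843 0.24      ] [0.52879218 0.05743834 0.24      ]
hinge reg
[[ 0.909 -0.001  0.416]
 [-0.416 -0.001  0.909]
 [-0.    -1.    -0.002]]
[0.53791704 0.06837138 0.215     ] [0.58804787 0.05970587 0.215     ]
```

```bash
cat >> h.py <<'E'
def rel(p0,yaw0,p1,yaw1):
    ax=lambda a:np.array([[np.cos(a),-np.sin(a),0],[0,0,-1],[np.sin(a),np.cos(a),0]])
    return (ax(yaw0)@(np.array(p1)-np.array(p0))/.5).round(4).tolist(), round((yaw1-yaw0)/np.pi,4)
E
python3 -c "
from h import *
print(rel([.26,.568,.237],.429,[.556,.090,.332],.185))"
```

```text
([0.936, -0.19, -0.6231], -0.0777)
```

```bash
python3 -m crank '[[0,-0.19,0,0,0,0,-1],[0,-0.19,0,0,0,0,-1],[0.936,-0.19,-0.623,0,-0.078,0,-1],[0.936,-0.19,-0.623,0,-0.078,0,-1],[0.936,-0.19,-0.623,0,-0.078,0,-1],[0.936,-0.19,-0.623,0,-0.078,0,-1],[0.936,-0.19,-0.623,0,-0.078,0,-1],[0.936,-0.19,-0.623,0,-0.078,0,-1],[0.936,-0.19,-0.623,0,-0.078,0,-1],[0.936,-0.19,-0.623,0,-0.078,0,-1]]' 20
```

```text
time: 1.4
position: [0.5227, 0.1435, 0.3314]
tool_rot: [-0.704, 0.065, -0.065, 0.704]
ft_force: [0.9, 0.5, 0.1]
grip_width: 0.0015
```

```bash
python3 -m crank '[[0,0,0,0,0,0,-1]]'; python3 - <<'E'
from h import *
o=robot.get_obs(); M=R.from_quat(o["tool_rot"]).as_matrix(); print(o["position"],M.round(3))
print(rel(o["position"],np.arctan2(M[0,2],M[1,2]),[.556,.090,.332],.185))
E
```

```text
time: 1.52
position: [0.5243, 0.1414, 0.3311]
tool_rot: [0.704, -0.067, 0.067, -0.704]
ft_force: [-0.2, -0.0, -0.9]
grip_width: 0.0007
[0.52434912 0.14135822 0.3311045 ] [[ 0.982  0.001  0.189]
 [-0.189 -0.001  0.982]
 [ 0.001 -1.    -0.001]]
([0.0816, -0.0018, -0.0889], np.float64(-0.0017))
```

```bash
python3 -m crank '[[0.082,0,-0.089,0,-0.001,0,-1],[0.082,0,-0.089,0,-0.001,0,-1],[0.082,0,-0.089,0,-0.001,0,-1]]'; python3 - <<'E'
from h import *
for n in("wrist","top","side"):
    cv2.imwrite(f"pics/{n}1.png",vision.camera(n))
o=robot.get_obs(); print(o["position"],o["tool_rot"])
E
```

```text
time: 1.9
position: [0.5533, 0.0948, 0.3311]
tool_rot: [-0.704, 0.064, -0.063, 0.704]
ft_force: [-1.1, -0.1, 0.1]
grip_width: 0.0004
[0.55325472 0.09547057 0.33152482] [-0.70417432  0.06336696 -0.06285868  0.70439473]
```

View pics/wrist1.png

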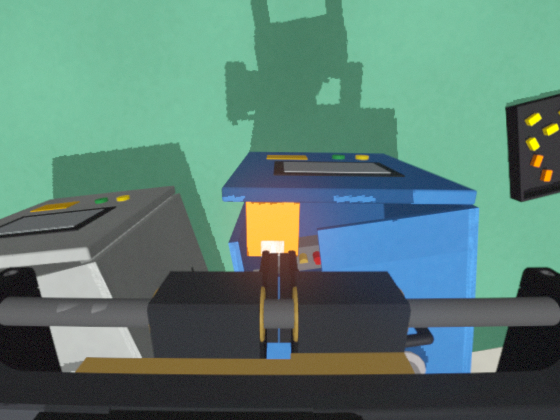

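View pics/side1.png

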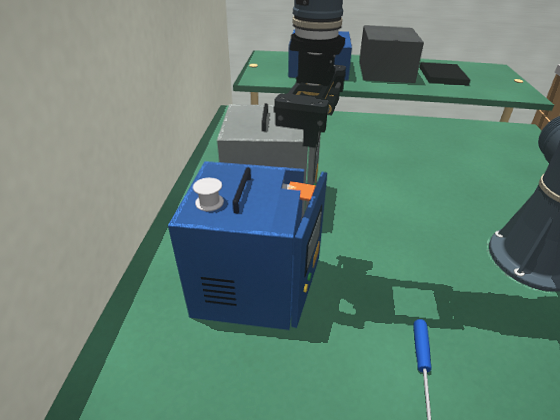

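The wrist view shows the pad at (247–299, 203–256) behind the door's top edge. I'll check its position from this view.

```bash
python3 - <<'E'
from h import *
o=robot.get_obs(); i=vision.camera_info("wrist")
T=np.eye(4);T[:3,:3]=R.from_quat(o["tool_rot"]).as_matrix();T[:3,3]=o["position"]
W=T@i["tool_from_camera"]; f=210/np.tan(np.radians(i["vfov"])/2)
def pl(u,v,z):
    p=cv2.undistortPoints(np.array([[[u,v]]],float),np.array([[f,0,i["cx"]],[0,f,i["cy"]],[0,0,1]]),np.array([i["k1"],0,0,0,0]))[0,0]
    d=W[:3,:3]@[p[0],-p[1],-1]; return (W[:3,3]+d*(z-W[2,3])/d[2]).round(4)
print("pad",[pl(*c,.215)[:2] for c in[(247,203),(299,203),(300,256),(247,256)]])
print("door back free,hinge",pl(230,201,.24),pl(476,205,.24))
M=T[:3,:3];yaw=np.arctan2(M[0,2],M[1,2]);print(o["position"],yaw,M[:,1])
print(rel(o["position"],yaw,[.556,.090,.26],.185),rel(o["position"],yaw,[.556,.090,.215],.185))
E
```

```text
pad [array([0.5386, 0.0701]), array([0.5466, 0.1139]), array([0.5958, 0.1069]), array([0.5872, 0.0598])]
door back free,hinge [0.5283 0.0612 0.24  ] [0.5658 0.2505 0.24  ]
[0.55325472 0.09547057 0.33152482] 0.17874798511374515 [-6.88119019e-04  3.74617697e-04 -9.99999693e-01]
([0.0073, 0.143, -0.0098], np.float64(0.002)) ([0.0073, 0.233, -0.0098], np.float64(0.002))
```

All three views agree within about 4 mm, with the pad at (0.566, 0.088). Now I'll descend in steps.

```bash
python3 -m crank '[[0.007,0.05,-0.01,0,0.002,0,-1],[0.007,0.1,-0.01,0,0.002,0,-1],[0.007,0.14,-0.01,0,0.002,0,-1],[0.007,0.17,-0.01,0,0.002,0,-1],[0.007,0.19,-0.01,0,0.002,0,-1],[0.007,0.19,-0.01,0,0.002,0,-1]]'; python3 - <<'E'
from h import *
for n in("wrist","side"):
    cv2.imwrite(f"pics/{n}2.png",vision.camera(n))
o=robot.get_obs(); print(o["position"],o["ft_force"])
a=cv2.imread("pics/side2.png")[130:230,230:340]; cv2.imwrite("pics/side2c.png",cv2.resize(a,None,fx=6,fy=6,interpolation=2))
E
```

```text
time: 2.8
position: [0.5564, 0.0888, 0.2361]
tool_rot: [0.704, -0.066, 0.065, -0.704]
ft_force: [0.1, -0.3, 0.4]
grip_width: 0.0007
[0.55718432 0.08859981 0.23708729] [ 0.48270491 -0.43685158 -0.24365096]
```

View pics/wrist2.png

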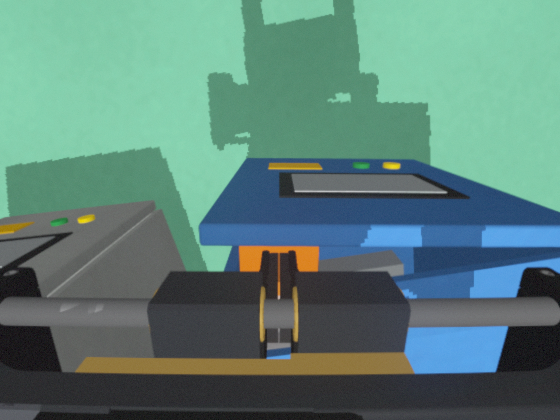

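View pics/side2c.png

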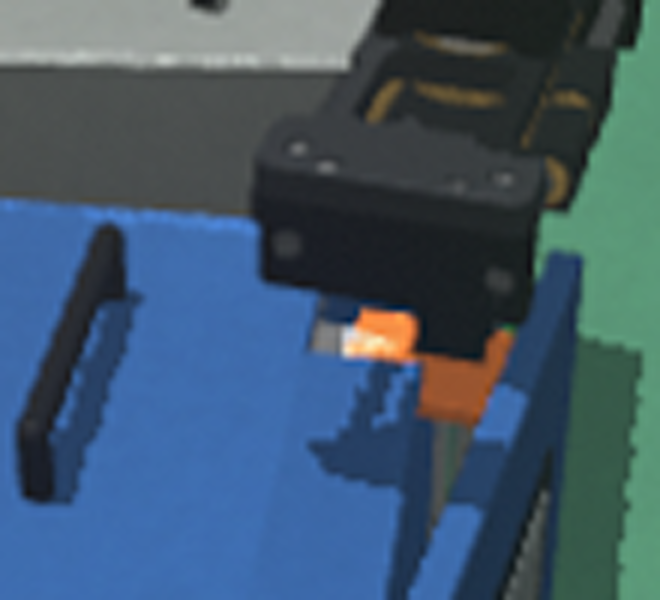

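The side crop shows the tip over the pad, clear of the door's back and the notch edge. Now I'll press.

```bash
python3 -m crank '[[0,0.015,0,0,0,0,-1],[0,0.024,0,0,0,0,-1],[0,0.032,0,0,0,0,-1],[0,0.032,0,0,0,0,-1]]'; python3 - <<'E'
from h import *
o=robot.get_obs(); print(o["position"],o["ft_force"])
E
```

```text
time: 3.4
position: [0.5572, 0.0885, 0.2208]
tool_rot: [-0.704, 0.066, -0.066, 0.704]
ft_force: [0.6, 0.3, 5.8]
grip_width: 0.0009
[0.55721436 0.08845385 0.22080756] [0.60578575 0.2736543  5.76363959]
```

```bash
python3 -m crank '[[0,0.005,0,0,0,0,-1],[0,0.005,0,0,0,0,-1]]'; python3 - <<'E'
from h import *
for k in range(2):
    cv2.imwrite(f"pics/side3.png",vision.camera("side"))
    o=robot.get_obs(); print(o["position"],o["ft_force"])
p0=o["position"];M=R.from_quat(o["tool_rot"]).as_matrix();y0=np.arctan2(M[0,2],M[1,2])
H=np.array([.5555,.249,0])  # hinge
print(y0)
for yw in [.3,.4,.5,.6,.7,.8,.9,1.0,1.1,1.2]:
    xd=np.array([np.cos(yw),-np.sin(yw),0]);yd=np.array([np.sin(yw),np.cos(yw),0])
    p=H+xd*(.012+.0095)-yd*.160; p[2]=p0[2]
    print(yw,rel(p0,y0,p,yw),p.round(3))
a=cv2.imread("pics/side3.png")[130:230,230:340]; cv2.imwrite("pics/side3c.png",cv2.resize(a,None,fx=6,fy=6,interpolation=2))
E
```

```text
time: 3.65
position: [0.5571, 0.0885, 0.2183]
tool_rot: [-0.704, 0.066, -0.066, 0.704]
ft_force: [0.9, -0.4, 6.6]
grip_width: 0.0008
[0.55716314 0.08845149 0.21835126] [0.97296551 0.26406251 4.8004417 ]
[0.55716869 0.08846036 0.21837198] [ 0.04914984 -0.65160616  4.88055773]
0.18686469493608956
0.3 ([-0.0563, 0.0, -0.0079], np.float64(0.036)) [0.529 0.09  0.218]
0.4 ([-0.0886, 0.0, -0.007], np.float64(0.0678)) [0.513 0.093 0.218]
0.5 ([-0.1206, 0.0, -0.0028], np.float64(0.0997)) [0.498 0.098 0.218]
0.6 ([-0.152, 0.0, 0.0045], np.float64(0.1315)) [0.483 0.105 0.218]
0.7 ([-0.1826, 0.0, 0.015], np.float64(0.1633)) [0.469 0.113 0.218]
0.8 ([-0.2119, 0.0, 0.0284], np.float64(0.1952)) [0.456 0.122 0.218]
0.9 ([-0.2398, 0.0, 0.0447], np.float64(0.227)) [0.444 0.133 0.218]
1.0 ([-0.2658, 0.0, 0.0637], np.float64(0.2588)) [0.432 0.144 0.218]
1.1 ([-0.2899, 0.0, 0.0852], np.float64(0.2907)) [0.423 0.157 0.218]
1.2 ([-0.3117, 0.0, 0.109], np.float64(0.3225)) [0.414 0.171 0.218]
```

View pics/side3c.png

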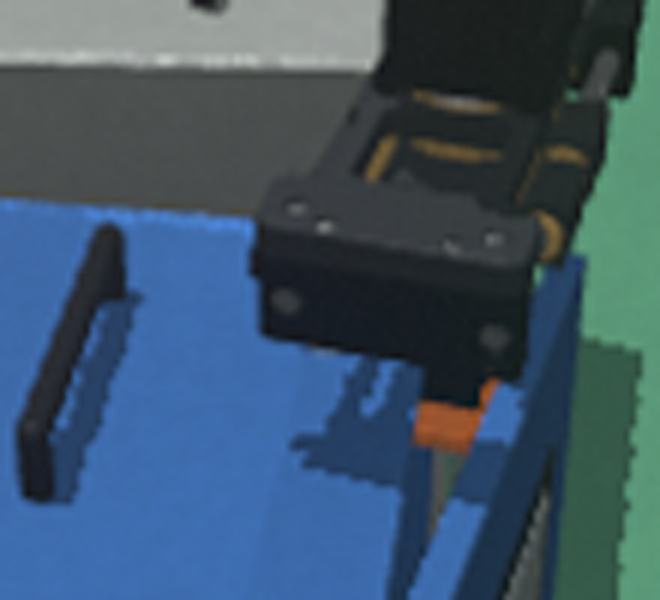

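```bash
python3 -m crank '[[0,0.005,0,0,0,0,-1],[-0.02,0.005,-0.003,0,0.01,0,-1],[-0.04,0.005,-0.006,0,0.024,0,-1],[-0.056,0.005,-0.008,0,0.036,0,-1],[-0.073,0.005,-0.008,0,0.052,0,-1],[-0.089,0.005,-0.007,0,0.068,0,-1],[-0.105,0.005,-0.005,0,0.084,0,-1],[-0.121,0.005,-0.003,0,0.1,0,-1],[-0.137,0.005,0.001,0,0.116,0,-1],[-0.152,0.005,0.005,0,0.132,0,-1]]'; python3 - <<'E'
from h import *
for n in("top","side"):
    cv2.imwrite(f"pics/{n}4.png",vision.camera(n))
o=robot.get_obs(); print(o["position"],o["ft_force"])
E
```

```text
time: 5.0
position: [0.4828, 0.1051, 0.216]
tool_rot: [-0.675, 0.21, -0.211, 0.675]
ft_force: [0.2, 0.2, 5.3]
grip_width: 0.0005
[0.4816993  0.10560479 0.21582374] [-0.02661445  1.34382614  5.87735236]
```

View pics/side4.png

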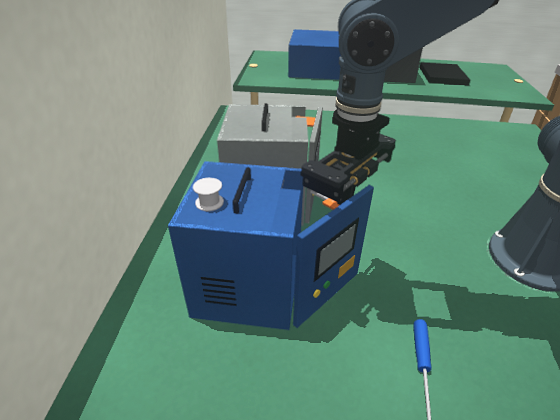

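View pics/top4.png

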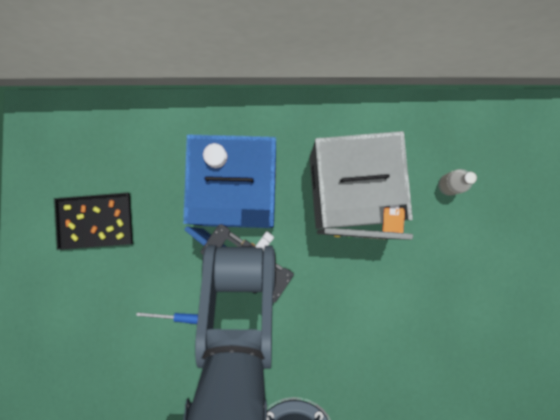

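The door has followed to about 0.6 rad in the side view, off its keeper. I'll continue the arc.

```bash
python3 - <<'E'
from h import *
o=robot.get_obs();p0=o["position"];M=R.from_quat(o["tool_rot"]).as_matrix();y0=np.arctan2(M[0,2],M[1,2])
H=np.array([.5555,.249,0]);print(y0)
for yw in [.7,.8,.9,1.0,1.1]:
    xd=np.array([np.cos(yw),-np.sin(yw),0]);yd=np.array([np.sin(yw),np.cos(yw),0])
    p=H+xd*(.012+.0095)-yd*.160; p[2]=p0[2]
    print(yw,rel(p0,y0,p,yw),p.round(3))
E
```

```text
0.6023652977610964
0.7 ([-0.0293, 0.0, -0.0027], np.float64(0.0311)) [0.469 0.113 0.216]
0.8 ([-0.0615, 0.0, -0.0023], np.float64(0.0629)) [0.456 0.122 0.216]
0.9 ([-0.0936, 0.0, 0.0014], np.float64(0.0947)) [0.444 0.133 0.216]
1.0 ([-0.1251, 0.0, 0.0083], np.float64(0.1266)) [0.432 0.144 0.216]
1.1 ([-0.1558, 0.0, 0.0182], np.float64(0.1584)) [0.423 0.157 0.216]
```

```bash
python3 -m crank '[[-0.015,0,-0.002,0,0.015,0,-1],[-0.029,0,-0.003,0,0.031,0,-1],[-0.045,0,-0.003,0,0.047,0,-1],[-0.062,0,-0.002,0,0.063,0,-1],[-0.078,0,0,0,0.079,0,-1],[-0.094,0,0.001,0,0.095,0,-1],[-0.11,0,0.005,0,0.111,0,-1],[-0.125,0,0.008,0,0.127,0,-1],[-0.14,0,0.013,0,0.142,0,-1],[-0.148,0,0.016,0,0.15,0,-1]]'; python3 - <<'E'
from h import *
for n in("side",):
    cv2.imwrite(f"pics/{n}5.png",vision.camera(n))
o=robot.get_obs(); print(o["position"],o["ft_force"])
E
```

```text
time: 6.35
position: [0.4246, 0.1532, 0.2154]
tool_rot: [0.609, -0.362, 0.361, -0.607]
ft_force: [-1.3, -2.1, 5.2]
grip_width: 0.0002
[0.42427151 0.1535239  0.21543486] [-2.15381192 -1.3365092   5.05001895]
```

View pics/side5.png

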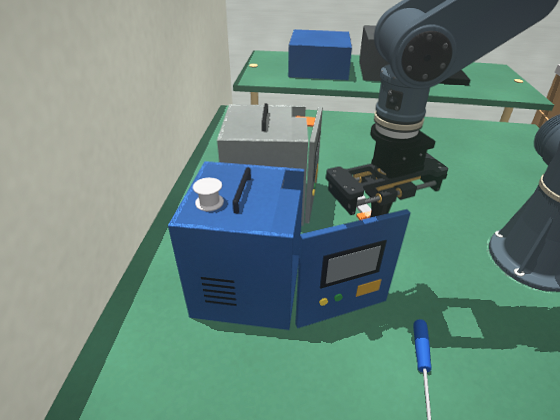

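```bash
python3 -m crank '[[0.004,-0.014,0,0,0,0,-1],[0.012,-0.03,0,0,0,0,-1],[0.014,-0.05,0,0,0,0,-1],[0.014,-0.1,0,0,0,0,-1],[0.014,-0.17,0,0,0,0,-1],[0.014,-0.25,0,0,0,0,-1],[0.014,-0.25,0,0,0,0,-1],[0.014,-0.25,0,0,0,0,-1]]'; python3 - <<'E'
from h import *
for n in("top","side"):
    cv2.imwrite(f"pics/{n}6.png",vision.camera(n))
o=robot.get_obs(); print(o["position"],o["ft_force"])
E
```

```text
time: 7.4
position: [0.4289, 0.1472, 0.3402]
tool_rot: [0.608, -0.362, 0.361, -0.608]
ft_force: [0.1, 0.2, -0.4]
grip_width: 0.0003
[0.42848129 0.14720926 0.33937281] [ 0.37791035 -0.41314801 -0.1492573 ]
```

View pics/side6.png

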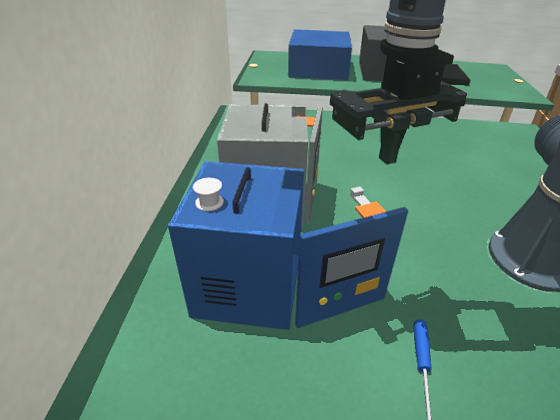

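View pics/top6.png

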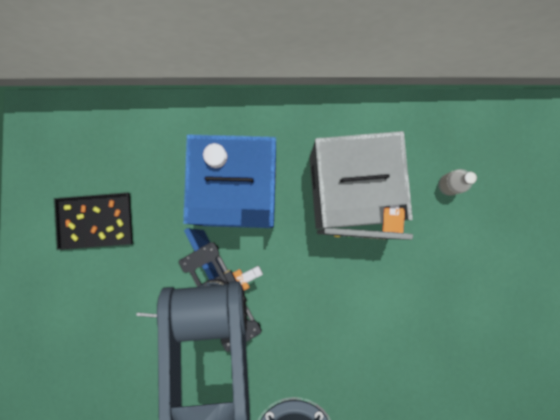

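```bash
python3 - <<'E'
from h import *
F=plane("side",407,210,.24); H=np.array([.5555,.249,.24]); d=H-F
print(F,np.linalg.norm(d),"yaw",np.arctan2(d[0],d[1]),"door angle ~",np.arctan2(d[0],d[1])-.035)
o=robot.get_obs();print(o["joint_velocities"].round(4))
robot.hand_in()
E
```

```text
[0.3808561  0.16200868 0.24      ] 0.1951101809872027 yaw 1.1086643783487586 door angle ~ 1.0736643783487587
[ 0.001   0.0046  0.001   0.0008 -0.0011 -0.0006]
the job is handed in; nothing more can be done
```

The blue door is open at about 1.07 rad (61 degrees), measured in the side camera against the 0.75 rad needed, and I handed the job in at about 7.5 s of the 38 s allowed.

- **What I did:** I lowered the closed fingers through the gap behind the door. By height they pressed the catch about 10–13 mm. Keeping it pressed, I pulled the door from behind along its hinge arc, then lifted straight off.
- **Catch:** The orange pad is visibly free again in the last pictures. I did not measure its height, so "within 3 mm" is not confirmed by a number.
- **Robot clear:** The fingertips are about 85 mm above the door top, and the wrist force is back to its noise level of about 0.5 N.
- **Grey box:** Its door looks unmoved in the top and side pictures, still at its starting angle.
- **Checks that disagreed:** The pad and hinge readings from the three views differed by a few millimetres (up to about 4 mm). The wrist force while pressing scattered by about 1 N, so I judged the press depth from height rather than from force. Neither affected the result.

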